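Burp the pickling box: seat the lid, then hold the vent dial open

TASK

The white lid of the clear pickling box is not quite down: press it fully home first, leaving the vent dial alone until then. Then turn the spring-return vent dial on the lid clockwise (seen from above) past its first and second clicks to the third click, the last before its stop, and finish while still holding it there: it springs back if let go. Leave the ceramic weights, the chopsticks and the scraper where they lie.

Things in the scene. Friction and masses are not known exactly. Their poses are not given: they have to be found in the camera images.
- box: Clear plastic pickling box holding white radishes, fixed to the cart top: 170 (its x) by 240 (its y) by 115 mm high. Origin: centre of its underside on the cart top; z up, y along its long side. Its white lid (182 by 252 mm, 12 mm thick) carries the vent dial near its +y end and a low round boss near its -y end.
- lid_boss (a point): Centre of the top face of the low round boss (48 mm diameter, 4 mm high) on the lid, the place to press. It lies at (0, -62 mm) from the box origin, 131 mm above the cart top once the lid is home and up to 12 mm higher before; it moves with the lid.
- lid (a joint): How far the lid has been pressed down, m: 0 = 12 mm too high, 0.012 = fully home (hard stop). Starts between 0 and 0.005. It slides straight down, wherever it is pressed, against a tight seal that takes about 7 N, and stays where it is left; lifting it takes about 14 N.
- vent_dial (a joint): Angle of the vent dial, rad, growing clockwise seen from above: 0 = rest, clicks at 0.4, 0.8, 1.2 (the third), hard stop at 1.3. A spring returns it to 0 from everywhere, also from the clicks: 0.035 N m at rest rising to 0.12 N m at the third click, 0.025 N m more or less as it rides over the clicks. Four black ribs on the lid mark rest and the clicks.
- grip_bar: Upright grip bar of the vent dial: 12 mm thick, 66 mm long, 30 mm tall, standing on the dial's 68 mm disc (10 mm high on the lid). Origin: on the turning axis at the bar's foot, (0, +55 mm) from the box origin, 137 mm above the cart top with the lid home. x along the bar (-31 to +35 mm) to its narrow pointer end (last 12 mm, 6 mm thick), z up. At rest x is at 180 deg + 0.6 rad in the box frame.
- weight_big: Bystander, loose: white ceramic lid weight, disc 92 mm across and 20 mm thick with a knob, 40 mm high in all. Origin: centre of its underside.
- weight_small: Bystander, loose: white ceramic lid weight, disc 72 mm across and 18 mm thick with a knob, 38 mm high in all. Origin: centre of its underside.
- chopsticks: Bystander, loose: pair of stainless chopsticks in a rubber band, 207 mm long (along x), 22 mm wide, 9 mm high. Origin: centre of the underside.
- scraper: Bystander, loose: silicone scraper (grey handle, dark blade) lying flat, 195 mm long (along x, blade to +x), 45 mm wide, 12 mm high. Origin: under its middle.

How it is judged:
On the way, in this order (a step that is already met when the one before it is completed fails the run):
1. the lid is pressed fully home, the dial still at rest (value of joint lid above 0.0105 m and value of joint vent_dial below 0.2 rad), for 0.2 s.
2. the dial is held at the third click, the lid still home (value of joint lid above 0.0105 m and value of joint vent_dial above 1.06 rad and contact force between any of the fingers, the arm and grip_bar above 0.4 N), for 0.5 s.
At the end, for the whole second after the job is handed in: The lid is home (at least 10.5 of 12 mm down); the robot, touching the grip bar with more than 0.4 N, holds the dial at the third click (above 1.06 rad; stop at 1.3) through the last second; each bystander is within 30 mm of where it began (all of step 2 and distance of each of weight_big, weight_small, chopsticks, scraper from where it was at the start of the episode below 0.03 m); the arm keeps its last pose, push and grip.
It fails at once if the dial is turned before the lid is home (value of joint vent_dial above 0.3 rad and value of joint lid below 0.009 m).
It fails at once if a bystander is disturbed (moved over 30 mm) (distance of any of weight_big, weight_small, chopsticks, scraper from where it was at the start of the episode above 0.03 m).
It also fails if it takes over 38 s, if anything falls off the work surface, if the arm or the gripper's body presses on something with over 40 N, if the wrist force passes 120 N, or if a joint passes its speed limit or range.

ROBOT

A 7-joint arm with a two-finger parallel gripper is mounted at the origin on the work surface. World frame = base frame: x ahead of the robot, y to its left, z up, the work surface at z = 0. Lengths are in m, angles in rad, forces in N, time in s.
With the tool pointing down it reaches from about 0.4 to 0.85 m from the base axis. Payload 10.4 kg.
Tool frame: the origin (TCP) lies at the very end of the fingers, on their centre line; the grasp point (between the pads) lies 19 mm behind it; z points along the fingers, y is the line along which they close (so a half turn about z gives the same grasp; the last joint's range is limited). The gripper opens to 87 mm and grips with 3 to 60 N. Pads are 19 mm wide; open, the fingers measure 117 mm over their backs; the gripper's body (75 mm by 190 mm) begins 51 mm behind the grasp point.
Start: joints at [-1.329, 0.332, -0.065, 1.46, 0.022, 1.35, -0.088], TCP at [0.164, 0.603, 0.223] pointing down, gripper open.
Joint ranges: [-2.6, 2.6], [-0.5, 2.12], [-1.47, 1.34], [0.16, 2.42], [-1.27, 4.41], [0.06, 2.06], [-2.6, 2.6]. Speed limits (rad/s): [2.22, 2.22, 2.79, 2.79, 3.14, 3.14, 3.14].

INTERFACE

Orientations are given as a unit quaternion [x, y, z, w].
In Python, from bench import r gives the robot as it stands.
- The arm moves only by the tool creep_tool, called after "Call:" as a command line: name --argument value ..., lists and objects as JSON in quotes. Schema: {"type":"object","properties":{"deltas":{"type":"array","items":{"type":"object","properties":{"xyz":{"type":"array","items":{"type":"number"},"minItems":3,"maxItems":3},"yaw":{"type":"number"},"aperture":{"type":"number"}},"additionalProperties":false,"required":["aperture"]},"minItems":1,"maxItems":12},"force":{"type":"number"},"only":{"type":"string"},"quiet":{"type":"boolean"},"lines":{"type":"string"}},"required":["deltas"],"additionalProperties":false}. deltas is a list of rows, 1 to 12 of them, each an object with the fields xyz (a list: dx, dy, dz in parts of the range, where 1.0 means 0.6 m), yaw (a turn about the tool's z in parts of the range, where 1.0 means pi/2 rad), aperture (the finger opening in m); a field left out counts as zero (the opening has to be given); each row is the pose to reach, as a shift and turn from the pose commanded when the call began, along the tool's axes at that moment; what a row does not reach only later rows make up. A row lasts 1/10 s, in which the tool goes at most 0.05 m and 0.15 rad, less where a joint would pass 70% of its speed; a pose out of reach is approached as far as the arm can. The fingers move at their own pace and stop on an object; force is the grip in N (left out, the last holds). Time passes only in rows, so rows that do not move let the fingers close. The tool returns the time, the measured TCP pose, the force, the opening and the grip force at its end. only (a regular expression) keeps the lines of the reply that match it, lines (a string "A,B") keeps lines A to B, and quiet returns only ok. Shift and turn numbers lie between -1 and 1, and a call with a number outside is refused. Input that does not fit is refused with a message, and nothing moves.
- r.read_state(): the state, without advancing time (a new reading comes with each control period).
- r.camera(name): name is "side" or "top" or "wrist"; returns a dict with "img" (420x560x3 uint8, red, green, blue), "fx", "fy", "cx", "cy" (pixels), "pose" (4x4, takes a point from camera to world coordinates). Camera axes: x right, y down, z forward; pixel columns grow to the right and rows downward; lengths in m; the calibration is good to about 2 mm. A picture is of the moment at which its call begins. There is no depth.
- r.close_job(): hands the job in; it is judged then, once.
Trained networks look in the newest picture that a camera, given by its name, has taken for a name from the list of things; names that differ only in an ending like _2 or _b are one class to them, and where a whole thing is asked for, a point or a joint stands for the part that bears it (a point fixed in the world has none). Each returns a list of dicts, best first, with "p" (0 to 1); they miss things now and then, are a little off and sometimes report something else, mostly with a low value. They report only what shows in the picture. A call takes as long as a camera call.
- r.recognise(camera, label): "position" ([column, row] as shares, 0 to 1, of the picture: columns of its width, rows of its height, amid what is visible of it).
- r.regions_of(camera, label): "pixels" (420x560 bool, what is visible of it) and "position" ([column, row] as shares, 0 to 1, of the picture: columns of its width, rows of its height, amid what is visible of it).
The state is a dict: "time": time; "joint_positions": joint angles; "joint_vel": joint speeds; "joint_torque": joint torques, N m; "ee_pos": TCP position; "eef_rot": TCP orientation; "ft_force": force on the tool from outside, world axes, zero at the start; "torque": the same for the moment, N m; "width": finger opening in m; "grip_force": force on a finger pad.
Only numpy, scipy, OpenCV 4.12 (cv2) and the standard library are available. Lean on these libraries where they do the work, as an engineer would, in place of code of your own. Each camera call takes 0.05 s, during which the arm holds its last target. There are 200 camera calls.

## Working session

There is one attempt and no reset: what is moved stays moved. The work goes in short steps, Python scripts to look and compute and a tool call to move; the robot and the scene stay as the last step left them, time stands still between calls to the robot, and variables do not carry over. Pictures are saved under pics/ and viewed, at most 10 in all, crops included, and the job is handed in when it is done.

```bash
mkdir -p pics; ls
```

Create h.py:
```python
from bench import r
import numpy as np, cv2
def snap(n,f):
    c=r.camera(n); cv2.imwrite('pics/'+f,c['img'][:,:,::-1]); return c
def ray(c,uv,z):
    d=c['pose'][:3,:3]@np.array([(uv[0]-c['cx'])/c['fx'],(uv[1]-c['cy'])/c['fy'],1]); o=c['pose'][:3,3]
    return o+d*(z-o[2])/d[2]
def proj(c,p):
    q=c['pose'][:3,:3].T@(np.array(p)-c['pose'][:3,3]); return [c['cx']+c['fx']*q[0]/q[2],c['cy']+c['fy']*q[1]/q[2]]
def px(p): return [p[0]*560,p[1]*420]
```

Run:
```python
from h import *
np.set_printoptions(precision=4,suppress=True)
s=r.read_state(); print(s['ee_pos'],s['eef_rot'],s['time'],s['ft_force'])
for n in ('top','side'):
    c=snap(n,n+'1.png'); print(n,c['pose'],c['fx'])
    for l in ('box','lid_boss','lid','grip_bar','vent_dial','weight_big','weight_small','chopsticks','scraper'):
        print(l,[(round(d['p'],2),np.round(px(d['position']))) for d in r.recognise(n,l)][:2])
```

```text
pics
[0.1635 0.6028 0.2218] [ 0.132   0.9913 -0.0007 -0.    ] 0.0 [0.5077 0.2738 0.2715]
top [[-0.013  -0.9982  0.058   0.4872]
 [-0.9999  0.0124 -0.0106  0.0806]
 [ 0.0098 -0.0581 -0.9983  1.216 ]
 [ 0.      0.      0.      1.    ]] 541.3634994660283
box [(0.89, array([356., 210.]))]
lid_boss [(0.43, array([297., 254.]))]
lid [(0.89, array([357., 209.]))]
grip_bar [(0.74, array([337., 193.]))]
vent_dial [(0.66, array([334., 194.]))]
weight_big [(0.77, array([432., 262.]))]
weight_small [(0.96, array([256., 179.]))]
chopsticks [(0.9, array([382., 158.]))]
scraper [(0.91, array([299., 257.])), (0.23, array([355., 208.]))]
side [[-0.994  -0.0786  0.0755  0.4563]
 [-0.1087  0.6694 -0.7349  0.9228]
 [ 0.0072 -0.7387 -0.674   0.8787]
 [ 0.      0.      0.      1.    ]] 497.8970000766496
box [(0.64, array([282., 183.])), (0.43, array([272., 164.]))]
lid_boss [(0.78, array([283., 167.]))]
lid [(0.83, array([283., 167.]))]
grip_bar [(0.7, array([271., 166.]))]
vent_dial []
weight_big [(0.41, array([342., 168.])), (0.29, array([276., 168.]))]
weight_small [(0.98, array([248., 255.]))]
chopsticks [(0.56, array([224., 195.]))]
scraper [(0.9, array([320., 239.]))]
```

View pics/top1.png

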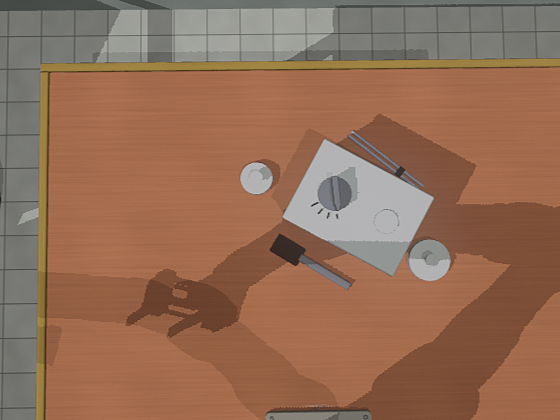

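View pics/side1.png

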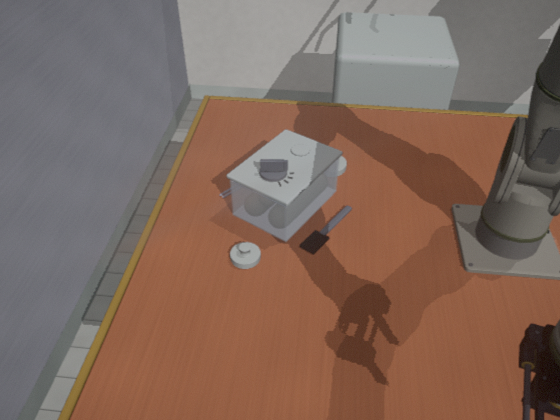

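The top view shows the lid with corners near (323,139), (434,197), (394,276) and (282,217). The dial is at (335,193), the boss at (386,222), and the ribs are to the lower left of the dial. The networks misplaced the boss, so I'll use the lid mask and the picture instead.

Run:
```python
from h import *
np.set_printoptions(precision=4,suppress=True)
c=r.camera('top')
m=r.regions_of('top','lid')[0]['pixels'].astype(np.uint8)
cs,_=cv2.findContours(m,0,2); k=max(cs,key=cv2.contourArea)
b=cv2.boxPoints(cv2.minAreaRect(k)); 
W=np.array([ray(c,p,.137)[:2] for p in b]); print(b,W,np.linalg.norm(np.diff(W,axis=0),axis=1),W.mean(0))
e=[W[i+1]-W[i] for i in range(3)]; l=max(e,key=np.linalg.norm); l=l/np.linalg.norm(l); l=l if l[1]>0 else -l
ctr=W.mean(0); print('yaw',np.arctan2(l[1],l[0])-np.pi/2,'boss',ctr-.062*l,'dial',ctr+.055*l)
print('px boss',proj(c,[*(ctr-.062*l),.141]),'dial',proj(c,[*(ctr+.055*l),.147]))
print('boss pix->',ray(c,(386,222),.141))
g=r.regions_of('top','grip_bar')
for d in g[:2]:
    gm=d['pixels'].astype(np.uint8); cs,_=cv2.findContours(gm,0,2);k=max(cs,key=cv2.contourArea); R=cv2.minAreaRect(k); print(d['p'],R, [ray(c,p,.17)[:2] for p in cv2.boxPoints(R)], ray(c,R[0],.175))
im=c['img'][120:300,270:450]; cv2.imwrite('pics/crop.png',cv2.resize(im,(600,600),interpolation=2)[:,:,::-1])
```

```text
[[278.9591 217.5603]
 [321.934  136.0561]
 [435.9317 196.164 ]
 [392.9568 277.6681]] [[ 0.5341  0.0794]
 [ 0.6973 -0.0092]
 [ 0.5731 -0.2358]
 [ 0.4118 -0.1454]] [0.1857 0.2585 0.1849] [ 0.5541 -0.0777]
yaw -0.5013251678331241 boss [ 0.5243 -0.1321] dial [ 0.5805 -0.0295]
px boss [np.float64(385.30075437670615), np.float64(221.07412433119626)] dial [np.float64(333.59689274257005), np.float64(193.28207862982111)]
boss pix-> [ 0.5224 -0.1335  0.141 ]
0.64 ((334.83795166015625, 193.05519104003906), (32.304691314697266, 8.138458251953125), 85.2363510131836) [array([ 0.6098, -0.0196]), array([ 0.6109, -0.0354]), array([ 0.5482, -0.0395]), array([ 0.547 , -0.0237])] [ 0.5785 -0.029   0.175 ]
```

View pics/crop.png

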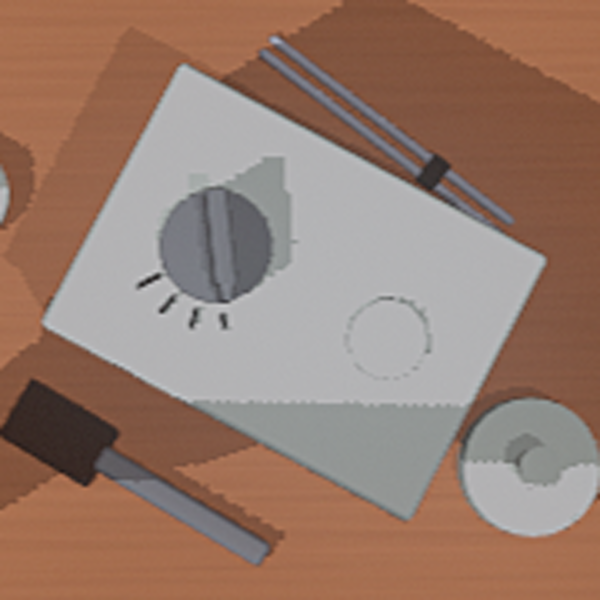

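The lid measures 0.185 x 0.258 m, which agrees with the given size. Box yaw is -0.50 rad, boss at (0.5235,-0.133), dial axis at (0.579,-0.029). The bar points along world pi+0.1, as expected at rest. I'll move along an arc to stay clear of the base, with the fingers closed.

The manual's scale: shifts go in shares of 0.6 m and turns go in shares of pi/2 rad. Converting my numbers, -0.326 m is -0.5433, -0.225 m is -0.375, -0.37 rad is -0.2355.

Call:
creep_tool --deltas '[{"xyz": [-0.0833, -0.05, 0], "yaw": -0.0764, "aperture": 0}, {"xyz": [-0.15, -0.1, 0], "yaw": -0.1528, "aperture": 0}, {"xyz": [-0.2167, -0.15, 0], "yaw": -0.2355, "aperture": 0}, {"xyz": [-0.2833, -0.2, 0], "yaw": -0.2355, "aperture": 0}, {"xyz": [-0.35, -0.25, 0], "yaw": -0.2355, "aperture": 0}, {"xyz": [-0.4167, -0.3, 0], "yaw": -0.2355, "aperture": 0}, {"xyz": [-0.4833, -0.3333, 0], "yaw": -0.2355, "aperture": 0}, {"xyz": [-0.5433, -0.375, 0], "yaw": -0.2355, "aperture": 0}, {"xyz": [-0.5433, -0.375, 0], "yaw": -0.2355, "aperture": 0}, {"xyz": [-0.5433, -0.375, 0], "yaw": -0.2355, "aperture": 0}]' --force 20

```text
time: 2.15
ee_pos: [0.4198, 0.3002, 0.2227]
eef_rot: [-0.051, 0.999, 0.0, 0.0]
ft_force: [-0.9, 1.0, 0.4]
width: 0.015
grip_force: 0.0
```

Create d.py:
```python
from h import *; import sys
from scipy.spatial.transform import Rotation as R
np.set_printoptions(precision=4,suppress=True)
s=r.read_state(); M=R.from_quat(s['eef_rot']).as_matrix(); t=np.array([float(a) for a in sys.argv[1:4]])
print(s['time'],s['ee_pos'],'tool y ang',np.arctan2(M[1,1],M[0,1]),'z',M[:,2],'shift',M.T@(t-s['ee_pos']),'j',s['joint_positions'],'F',s['ft_force'],s['torque'],s['width'],s['grip_force'])
```

```bash
python3 d.py 0.5235 -0.133 0.18
```

```text
2.15 [0.4198 0.3002 0.2227] tool y ang 1.673589753017399 z [ 0.0001  0.0005 -1.    ] shift [-0.0587 -0.4415  0.0425] j [-0.8511  0.0876  0.1512  1.7545 -0.014   1.3002  0.9768] F [-0.8962  1.0152  0.3701] [0.1207 0.0401 0.038 ] 0.014988534955123672 0.0
```

In the tool's units: -0.4415 m is -0.7358, -0.415 m is -0.6917.

Call:
creep_tool --deltas '[{"xyz": [-0.0117, -0.0833, 0], "aperture": 0}, {"xyz": [-0.0217, -0.1667, 0], "aperture": 0}, {"xyz": [-0.0333, -0.2417, 0], "aperture": 0}, {"xyz": [-0.0433, -0.3167, 0], "aperture": 0}, {"xyz": [-0.0533, -0.3917, 0], "aperture": 0}, {"xyz": [-0.0633, -0.4667, 0], "aperture": 0}, {"xyz": [-0.0733, -0.5417, 0], "aperture": 0}, {"xyz": [-0.0833, -0.6167, 0], "aperture": 0}, {"xyz": [-0.0933, -0.6917, 0], "aperture": 0}, {"xyz": [-0.0978, -0.7358, 0], "aperture": 0}, {"xyz": [-0.0978, -0.7358, 0.0333], "aperture": 0}, {"xyz": [-0.0978, -0.7358, 0.0833], "aperture": 0}]'

```text
time: 3.35
ee_pos: [0.5256, -0.1314, 0.1731]
eef_rot: [-0.053, 0.999, 0.0, 0.002]
ft_force: [-0.0, 0.5, -0.1]
width: 0.0002
grip_force: 0.0
```

```bash
python3 d.py 0.5235 -0.133 0.131; python3 -c "
from h import *
snap('side','s2.png')"
```

```text
3.35 [ 0.5256 -0.1314  0.1731] tool y ang 1.6768454586170929 z [ 0.0032  0.0003 -1.    ] shift [ 0.0024 -0.0014  0.0421] j [-0.3526  0.1916  0.5801  1.7795 -0.1133  1.2003  1.9368] F [-0.0013  0.4797 -0.1034] [ 0.0221 -0.0028 -0.04  ] 0.0002279129615759245 0.0
```

View pics/s2.png

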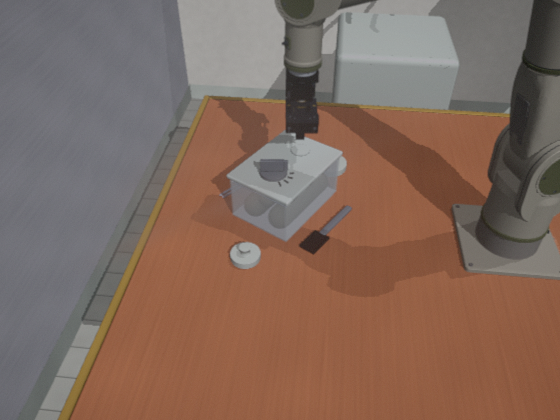

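The closed fingertips are at (298,140), just above the boss at (300,150). I'll go down and press.

In the tool's units: 0.039 m is 0.065, 0.038 m is 0.0633.

Call:
creep_tool --deltas '[{"xyz": [0, 0, 0.0167], "aperture": 0}, {"xyz": [0, 0, 0.0333], "aperture": 0}, {"xyz": [0, 0, 0.0417], "aperture": 0}, {"xyz": [0, 0, 0.0467], "aperture": 0}, {"xyz": [0, 0, 0.0517], "aperture": 0}, {"xyz": [0, 0, 0.0567], "aperture": 0}, {"xyz": [0, 0, 0.06], "aperture": 0}, {"xyz": [0, 0, 0.0633], "aperture": 0}, {"xyz": [0, 0, 0.065], "aperture": 0}]'

```text
time: 4.3
ee_pos: [0.5243, -0.1322, 0.1341]
eef_rot: [-0.053, 0.999, 0.0, 0.0]
ft_force: [-2.4, 0.8, 6.2]
width: 0.0004
grip_force: 3.2
```

Call:
creep_tool --deltas '[{"xyz": [0, 0, 0.0017], "aperture": 0}, {"xyz": [0, 0, 0.0033], "aperture": 0}, {"xyz": [0, 0, 0.005], "aperture": 0}, {"xyz": [0, 0, 0.005], "aperture": 0}]'

```text
time: 4.7
ee_pos: [0.5244, -0.1322, 0.1314]
eef_rot: [-0.053, 0.999, 0.0, 0.0]
ft_force: [-2.8, 0.6, 8.7]
width: 0.0007
grip_force: 4.4
```

In the tool's units: 0.003 m is 0.005, 0.002 m is 0.0033.

Call:
creep_tool --deltas '[{"xyz": [0, 0, 0.0017], "aperture": 0}, {"xyz": [0, 0, 0.0033], "aperture": 0}, {"xyz": [0, 0, 0.005], "aperture": 0}, {"xyz": [0, 0, 0.005], "aperture": 0}, {"xyz": [0, 0, 0.005], "aperture": 0}, {"xyz": [0, 0, 0.005], "aperture": 0}]'

```text
time: 5.3
ee_pos: [0.5245, -0.1322, 0.1312]
eef_rot: [-0.052, 0.999, 0.001, 0.001]
ft_force: [-15.8, 3.7, 38.8]
width: 0.0003
grip_force: 19.5
```

Force climbed to 39 N with no travel at z = 0.1312, so the lid is home. I'll lift, open the fingers, and look again at the dial.

In the tool's units: -0.08 m is -0.1333, -0.05 m is -0.0833.

Call:
creep_tool --deltas '[{"xyz": [0, 0, -0.0333], "aperture": 0}, {"xyz": [0, 0, -0.0833], "aperture": 0}, {"xyz": [0, 0, -0.1333], "aperture": 0}, {"xyz": [0, 0, -0.1333], "aperture": 0}]'

```text
time: 5.7
ee_pos: [0.526, -0.1328, 0.2115]
eef_rot: [-0.052, 0.999, -0.0, 0.003]
ft_force: [0.7, -0.5, -0.8]
width: 0.0002
grip_force: 0.0
```

```bash
python3 d.py 0.580 -0.0295 0.2
```

```text
5.7 [ 0.526  -0.1328  0.2115] tool y ang 1.6756485493009088 z [ 0.0064 -0.     -1.    ] shift [-0.0644  0.097   0.0119] j [-0.362   0.1571  0.587   1.7303 -0.0921  1.275   1.9214] F [ 0.699  -0.4826 -0.8085] [-0.0265 -0.0016 -0.0024] 0.00022363130365513802 0.0
```

In the tool's units: 0.097 m is 0.1617, -0.064 m is -0.1067.

Call:
creep_tool --deltas '[{"xyz": [-0.0333, 0.05, 0], "aperture": 0.03}, {"xyz": [-0.0667, 0.1, 0], "aperture": 0.06}, {"xyz": [-0.1067, 0.1617, 0], "aperture": 0.085}, {"xyz": [-0.1067, 0.1617, 0], "aperture": 0.085}, {"xyz": [-0.1067, 0.1617, 0], "aperture": 0.085}, {"xyz": [-0.1067, 0.1617, 0], "aperture": 0.085}, {"xyz": [-0.1067, 0.1617, 0], "aperture": 0.085}]'

```text
time: 6.4
ee_pos: [0.5772, -0.0303, 0.2075]
eef_rot: [-0.052, 0.999, -0.0, 0.0]
ft_force: [-0.0, 0.1, -0.2]
width: 0.0484
grip_force: 0.0
```

```bash
python3 d.py 0.580 -0.0295 0.141
```

Run:
```python
from h import *
np.set_printoptions(precision=4,suppress=True)
c=snap('wrist','w3.png'); print(c['pose'])
print('axis top should be',proj(c,[.580,-.0295,.167]))
for d in r.regions_of('wrist','grip_bar')[:2]:
    gm=d['pixels'].astype(np.uint8); cs,_=cv2.findContours(gm,0,2);k=max(cs,key=cv2.contourArea); R=cv2.minAreaRect(k); print(d['p'],R,[ray(c,p,.167)[:2] for p in cv2.boxPoints(R)],ray(c,R[0],.167))
```

```text
6.4 [ 0.5772 -0.0303  0.2075] tool y ang 1.6740355842802306 z [ 0.     -0.0001 -1.    ] shift [-0.0029  0.0005  0.0665] j [-0.4641  0.2499  0.5199  1.6371 -0.1282  1.2888  1.7522] F [-0.0017  0.1051 -0.2488] [ 0.0695  0.0106 -0.0364] 0.04835867963607726 0.0
[[-0.1032  0.9506  0.2928  0.4968]
 [ 0.9947  0.0986  0.0302 -0.0388]
 [-0.0001  0.2943 -0.9557  0.3706]
 [ 0.      0.      0.      1.    ]]
axis top should be [np.float64(284.359366953527), np.float64(241.29486391125556)]
0.78 ((282.4999694824219, 231.49996948242188), (20.999996185302734, 108.99998474121094), 0.0) [array([ 0.6117, -0.0342]), array([ 0.5405, -0.0409]), array([ 0.5392, -0.0287]), array([ 0.6103, -0.0207])] [ 0.5737 -0.0313  0.167 ]
```

View pics/w3.png

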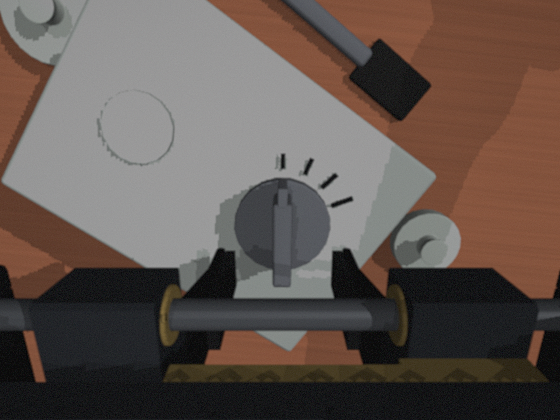

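The wrist view shows the bar upright at column 282, midway between the fingers at about 225 and 343, with the disc centred at (283,223). The axis agrees with x = 0.580, y = -0.030. I'll descend, then grip.

In the tool's units: 0.066 m is 0.11, 0.03 m is 0.05.

Call:
creep_tool --deltas '[{"xyz": [-0.005, 0, 0.025], "aperture": 0.06}, {"xyz": [-0.005, 0, 0.05], "aperture": 0.06}, {"xyz": [-0.005, 0, 0.075], "aperture": 0.06}, {"xyz": [-0.005, 0, 0.0967], "aperture": 0.06}, {"xyz": [-0.005, 0, 0.11], "aperture": 0.06}, {"xyz": [-0.005, 0, 0.11], "aperture": 0.06}]'

```text
time: 7.1
ee_pos: [0.5798, -0.0286, 0.14]
eef_rot: [-0.053, 0.999, -0.0, -0.001]
ft_force: [-0.5, 1.8, -0.6]
width: 0.0598
grip_force: 0.0
```

Call:
creep_tool --deltas '[{"aperture": 0.005}, {"aperture": 0.005}, {"aperture": 0.005}, {"aperture": 0.005}, {"aperture": 0.005}, {"aperture": 0.005}, {"aperture": 0.005}, {"aperture": 0.005}]' --force 50

```text
time: 7.9
ee_pos: [0.5807, -0.0308, 0.1416]
eef_rot: [-0.052, 0.999, -0.001, 0.0]
ft_force: [1.4, -5.9, -2.4]
width: 0.0116
grip_force: 50.0
```

The fingers hold the bar at 11.6 mm with 50 N. Next I turn it clockwise.

In the tool's units: 0.6 rad is 0.382.

Call:
creep_tool --deltas '[{"yaw": 0.0637, "aperture": 0.005}, {"yaw": 0.1273, "aperture": 0.005}, {"yaw": 0.191, "aperture": 0.005}, {"yaw": 0.2546, "aperture": 0.005}, {"yaw": 0.3183, "aperture": 0.005}, {"yaw": 0.382, "aperture": 0.005}]' --force 55

```text
time: 8.5
ee_pos: [0.5808, -0.0307, 0.1416]
eef_rot: [0.248, 0.969, -0.001, 0.001]
ft_force: [2.7, -5.7, -2.3]
width: 0.0115
grip_force: 55.0
```

```bash
python3 d.py 0.58 -0.03 0.141
```

```text
8.5 [ 0.5808 -0.0307  0.1416] tool y ang 1.0702824142421365 z [ 0.001  -0.0023 -1.    ] shift [0.001  0.0003 0.0006] j [-0.5258  0.3273  0.6047  1.7124 -0.198   1.163   1.2031] F [ 2.7456 -5.694  -2.3153] [-1.3152 -0.5158  0.0815] 0.011525677887822466 54.99645156785846
```

In the tool's units: 0.6 rad is 0.382.

Call:
creep_tool --deltas '[{"yaw": 0.0637, "aperture": 0.005}, {"yaw": 0.1273, "aperture": 0.005}, {"yaw": 0.191, "aperture": 0.005}, {"yaw": 0.2546, "aperture": 0.005}, {"yaw": 0.3183, "aperture": 0.005}, {"yaw": 0.382, "aperture": 0.005}, {"yaw": 0.382, "aperture": 0.005}, {"yaw": 0.382, "aperture": 0.005}, {"yaw": 0.382, "aperture": 0.005}, {"yaw": 0.382, "aperture": 0.005}, {"yaw": 0.382, "aperture": 0.005}, {"yaw": 0.382, "aperture": 0.005}]' --force 55

```text
time: 9.7
ee_pos: [0.5809, -0.0306, 0.1417]
eef_rot: [0.521, 0.854, -0.001, 0.001]
ft_force: [3.1, -5.5, -1.9]
width: 0.0116
grip_force: 55.0
```

```bash
python3 d.py 0.58 -0.03 0.141;  python3 - <<'E'
from h import *
for n in('top','wrist'):
  c=snap(n,n+'4.png')
c=cv2.imread('pics/top4.png')[110:300,250:470]; a=cv2.resize(c,None,fx=2.2,fy=2.2); w=cv2.resize(cv2.imread('pics/wrist4.png'),(310,418)) 
cv2.imwrite('pics/both4.png',np.hstack([a[:418,:484],w]))
E
```

```text
9.7 [ 0.5809 -0.0306  0.1417] tool y ang 0.4745510761821442 z [ 0.0013 -0.0023 -1.    ] shift [ 0.001  -0.0005  0.0007] j [-0.6059  0.3464  0.7077  1.7161 -0.24    1.167   0.6417] F [ 3.1206 -5.4513 -1.8524] [-1.2869 -0.5937  0.1175] 0.011637559437640629 54.99917990528047
```

View pics/both4.png

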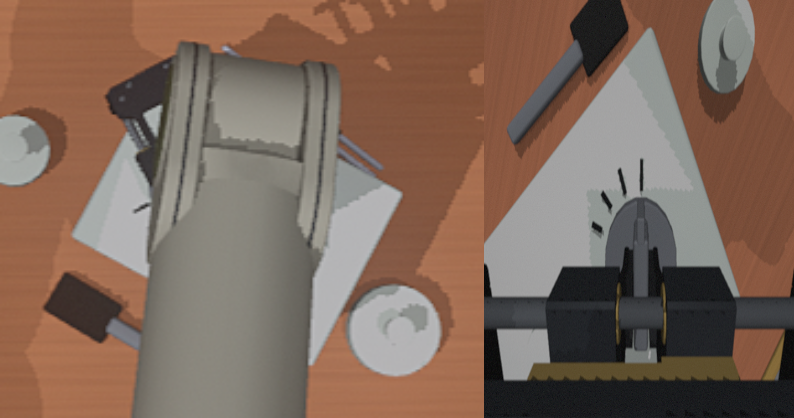

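The wrist view shows the pointer lined up with the fourth rib (the third click) at about (641,175). The tool has turned 1.20 rad, and the moment of 0.1175 N m matches the spring. The bystanders in view (both weights, the scraper, part of the chopsticks) look undisturbed. Handing in.

```bash
python3 -c "
from bench import r
print(r.close_job())"
```

```text
the job is handed in; nothing more can be done
None
```

The lid is pressed fully home and the gripper is still holding the vent dial at its third click (turned 1.20 rad). The job is handed in, but no verdict came back.

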